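# Uncover the clay bar case and line it up

### The arm

A 6-joint arm with a two-finger parallel gripper is mounted at the origin on the work surface. World frame = base frame: x ahead of the robot, y to its left, z up, the work surface at z = 0. Lengths are in mm, angles in degrees, forces in N, time in s.
With the tool pointing down it reaches from about 350 to 850 mm from the base axis. Payload 8.1 kg.
Tool frame: the origin (TCP) lies midway between the tips of the shut fingers; the grasp point (between the pads) lies 19 mm behind it; z points along the fingers, y is the direction in which the jaws open and shut (so a half turn about z gives the same grasp; the last joint's range is limited). The gripper opens to 85 mm and grips with 20 to 120 N. Pads are 22 mm wide; open, the fingers measure 114 mm over their backs; the gripper's body (76 mm by 85 mm) begins 54 mm behind the grasp point. The pads swing forward as they close: fully open they stand 13 mm farther back than shut.
Start: joints at [67.586, 7.471, 85.268, -0, 87.261, -4.893], TCP at [180.612, 572.175, 231.292] pointing down, gripper open.
Joint ranges: [-169.43, 169.43], [-51.17, 129.36], [1.28, 143.12], [-76.62, 256.62], [0, 156.53], [-152.29, 152.29]. Speed limits (degrees/s): [136.94, 136.94, 159.86, 180, 180, 180].

### API

Orientations are given as [roll, pitch, yaw] about the fixed x, y, z axes, in that order (R = Rz(yaw) Ry(pitch) Rx(roll)).
In Python, from bench import telemetry, snapshot, camera_params, job gives the robot as it stands. The module is installed in compiled form; this text tells all that it offers.
- The arm moves only by the shell command python3 -m jog 'ROWS' [FORCE]. ROWS is JSON, a list that holds one entry, the list of rows, each a list of 7 numbers: the shift along the tool's x, y, z in units of 50 mm (1.0 is 50 mm), then the turn, a rotation vector about the tool's x, y, z in units of 2 pi rad (1.0 is 2 pi rad), then the opening, from 0 (shut) to 1 (fully open). In form: [[[dx, dy, dz, rx, ry, rz, claw], ...]]. A call has 1 to 12 rows; each row shifts and turns the commanded pose from where the row before left it, along the tool's axes as they then stand; what a row does not reach is not made up. A row lasts 1/8 s, in which the tool goes at most 62.5 mm and 10.7 degrees, less where a joint would pass 70% of its speed; a pose out of reach is approached as far as the arm can. A call with a number of a shift or a turn outside -1 to 1 is refused whole. A call with a gripper value outside its range is refused whole. The fingers move at their own pace and stop on an object; FORCE is the grip in N (left out, the last holds). Time passes only in rows, so rows that do not move let the fingers close. It gives the time, the measured TCP pose, the force and the opening at its end, in the units of the state.
- telemetry.sense(): the state, without advancing time (a new reading comes with each control period).
- snapshot(name): name is "scene" or "top" or "wrist"; returns (picture, depth): 420x560x3 uint8, red, green, blue; 420x560 float32, mm along the optical axis (not along the pixel's ray), 0 where there is no reading.
- camera_params(name): a dict with "K" (3x3 intrinsics, pixels), "D" ([k1, k2, p1, p2, k3] as OpenCV has them; the pictures are not rectified), "extrinsics" (4x4, takes a point from camera to world coordinates). Camera axes: x right, y down, z forward; pixel columns grow to the right and rows downward; lengths in mm; the calibration is good to about 2 mm. A picture is of the moment at which its call begins: read the wrist's pose just before it. camera_params takes no time and is no camera call; for the wrist camera it gives the pose at the moment of the call.
- job.hand_in(): hands the job in, once; it reports no verdict.
The state is a dict: "time": time; "joint_pos": joint angles; "qd": joint speeds; "joint_efforts": joint torques, N m; "tool_pos": TCP position; "tcp_rot": TCP orientation; "ft_force": force on the tool from outside, world axes, zero at the start; "wrist_torque": the same for the moment, N m; "finger_gap": finger opening in mm.
Only numpy, scipy, OpenCV 4.12 (cv2) and the standard library are available. Lean on these libraries where they do the work, as an engineer would, in place of code of your own. Each camera call takes 0.05 s, during which the arm holds its last target. There are 200 camera calls.

### The job

One clay bar case stands in front of the row with its loose cover still on. Push the tall tab that stands on the edge of the cover outward so that the cover tips off sideways and comes to lie on the mat clear of all three cases, and slide the case back into the gap between the two open cases so that the three stand side by side in a straight row. Leave the two open cases, the bottle and the dish where they are.

Things in the scene. Friction and masses are not known exactly. Their poses are not given: they have to be found in the camera images.
- case: covered blue plastic clay bar case, an open box 104 mm (x) x 124 mm (y) x 65 mm high, 6 mm walls, 0.8 kg; two pale bars inside up to 40 mm. Origin: centre of underside; z up, x roughly away from the robot. Starts about 145 mm in front (-x of the row) of the row's gap.
- cover: blue plastic cover: plate 102 (x) x 122 (y) x 4 mm lying on the case's rim, an 8 mm deep collar under it in the case (2 mm play); top 69 mm above the mat; 0.14 kg. A tab 80 mm wide (x), 10 mm thick, 58 mm tall stands on its right (-y) edge, up to 127 mm above the mat, inner face at y = -51 mm. Pushed outward (-y) it tips the cover off to the right. Origin: as cover_mid; z towards the tab's tip.
- cover_mid (a point): the middle of the underside of the cover's plate (same as the cover's origin): 65 mm above the mat while the cover is on the case
- case_left: open case of the row, left (+y) of the gap, loose; same shape and axes as the case, without a cover. The gap's middle lies 160 mm from its origin along its own -y; the row runs along its y axis. Its yaw is the row's yaw.
- case_right: open case of the row, right (-y) of the gap, loose, same shape, 320 mm from the left one along the row and parallel to it
- bottle: bystander: white bottle, black cap, 66 mm across, 150 mm high, origin at the centre of its underside. It and the dish stand left and right of the covered case: the left one 0.20 to 0.24 m from the case's middle, the right one 0.35 m or more (which is which changes).
- dish: bystander: white ceramic bowl, 110 mm across, 32 mm high, origin at the centre of its underside

How it is judged:
By the outcome, as a careful person would: the job done as asked, in the order asked, and still so for the second after the job is handed in, with the robot touching nothing.
It also fails if it takes over 51 s, if anything falls off the work surface, if the arm or the gripper's body presses on something with over 40 N, if the wrist force passes 120 N, or if a joint passes its speed limit or range.

## Working session

There is one attempt and no reset: what is moved stays moved. The work goes in short steps, Python scripts to look and compute and a shell command to move; the robot and the scene stay as the last step left them, time stands still between calls to the robot, and variables do not carry over. Pictures are saved under pics/ and viewed, about 8 in all and at most 12, crops included, and the job is handed in when it is done.

```bash
mkdir -p pics; python3 - <<'E'
from bench import telemetry, snapshot, camera_params
import cv2,numpy as np
for n in("top","scene"):
    p,d=snapshot(n); cv2.imwrite(f"pics/{n}0.png",p[:,:,::-1]); np.savez(f"{n}0.npz",p=p,d=d,**camera_params(n))
    c=camera_params(n); print(n,np.round(c["K"],1).tolist(),c["D"],np.round(c["extrinsics"],3).tolist())
print(telemetry.sense())
E
```

```text
top [[407.2, 0.0, 278.9], [0.0, 407.2, 214.7], [0.0, 0.0, 1.0]] [-0.08823346  0.          0.          0.          0.        ] [[-0.166, -0.961, 0.222, 409.9], [-0.986, 0.163, -0.032, -33.708], [-0.005, -0.224, -0.974, 913.031], [0.0, 0.0, 0.0, 1.0]]
scene [[460.9, 0.0, 276.0], [0.0, 460.9, 211.9], [0.0, 0.0, 1.0]] [0.0211544 0.        0.        0.        0.       ] [[-0.731, 0.598, -0.329, 915.006], [0.683, 0.636, -0.361, 298.357], [-0.006, -0.488, -0.873, 890.246], [0.0, 0.0, 0.0, 1.0]]
{'time': 0.1, 'joint_pos': array([ 6.75853983e+01,  7.51226973e+00,  8.53238928e+01, -1.20170522e-03,
        8.72604549e+01, -4.89344480e+00]), 'qd': array([ 0.03446877, -0.03093198, -0.1513796 , -0.00110528,  0.02789801,
        0.03189304]), 'joint_efforts': array([ 2.01422874e-03, -5.70953715e+01, -5.01943338e+01, -9.05555839e-05,
        8.11530801e-03, -4.31980800e-05]), 'tool_pos': array([180.43490821, 571.70676059, 230.32562398]), 'tcp_rot': array([-1.79903632e+02, -7.04588101e-03,  1.62478896e+02]), 'ft_force': array([-0.61016641,  0.22465932,  0.01009935]), 'wrist_torque': array([ 0.02437713,  0.01571775, -0.03513725]), 'finger_gap': 85.47509395146366}
```

View pics/top0.png

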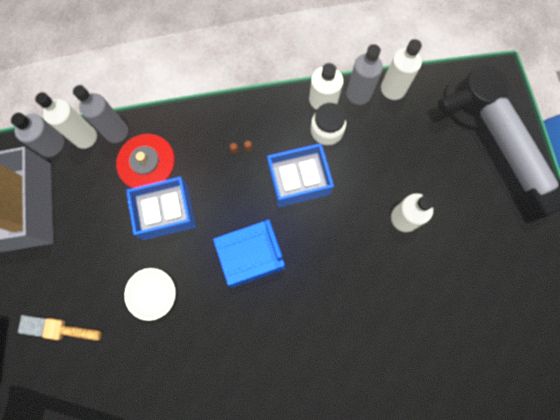

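View pics/scene0.png

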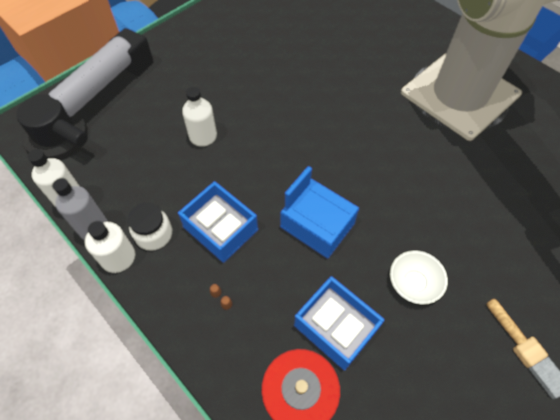

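```bash
cat > h.py <<'E'
import cv2,numpy as np
from bench import snapshot,camera_params
def world(p,d,c):
    h,w=d.shape; u,v=np.meshgrid(np.arange(w),np.arange(h))
    r=cv2.undistortPoints(np.stack([u,v],-1).reshape(-1,1,2).astype(np.float32),np.array(c["K"]),np.array(c["D"])).reshape(h,w,2)
    P=np.concatenate([r,np.ones((h,w,1))],-1)
    E=np.array(c["extrinsics"]); W=(P*d[...,None])@E[:3,:3].T+E[:3,3]
    ray=P@E[:3,:3].T; return W,ray,E[:3,3]
def onplane(ray,o,z): return o+ray*((z-o[2])/ray[...,2])[...,None]
def blobs(p,lo,hi,amin=300):
    m=cv2.inRange(cv2.cvtColor(p,cv2.COLOR_RGB2HSV),lo,hi)
    n,l,s,c=cv2.connectedComponentsWithStats(m)
    return [(l==i,s[i],c[i]) for i in range(1,n) if s[i][4]>amin]
def rect(xy):
    (cx,cy),(a,b),t=cv2.minAreaRect(xy.astype(np.float32)); 
    # long side (124) is y axis: yaw = angle of short side
    if a>b: a,b,t=b,a,t+90
    t=(t+90)%180-90
    return np.round([cx,cy,a,b,t],1)
def look(n,zs=(55,80),name=None):
    c=camera_params(n); p,d=snapshot(n)
    if name: cv2.imwrite(f"pics/{name}.png",p[:,:,::-1])
    return analyse(p,d,c,zs)
def analyse(p,d,c,zs=(55,80)):
    W,ray,o=world(p,d,c)
    for m,s,ce in blobs(p,(100,120,60),(125,255,255)):
        if s[0]+s[2]>555: continue
        w=W[m]; k=(w[:,2]>zs[0])&(w[:,2]<zs[1]); 
        print("blue",s.tolist(),"zpct",np.round(np.percentile(w[:,2],[2,25,50,75,98])),"rim med z",np.round(np.median(w[k,2]) if k.any() else -1,1),"depthrect",rect(w[k][:,:2]) if k.sum()>9 else None)
        t=w[:,2]>100
        if t.sum()>9: print("  tab",rect(w[t][:,:2]),w[t][:,2].max(),w[t].mean(0).round(1))
    return W,ray,o
E
python3 - <<'E'
from h import *
for n in("top","scene"):
    z=np.load(n+"0.npz"); c={k:z[k] for k in("K","D","extrinsics")}
    print(n); W,ray,o=analyse(z["p"],z["d"],c)
    for m,s,ce in blobs(z["p"],(0,0,190),(180,60,255),250):
        w=W[m]
        if w[:,0].max()<900: print(" white",s.tolist(),np.median(w,0).round(),w[:,2].max().round(),rect(w[:,:2]))
E
```

```text
top
blue [267, 143, 67, 64, 1345] zpct [-0. 33. 53. 64. 67.] rim med z 64.4 depthrect [ 694.4 -122.6  105.5  124.5    4.2]
blue [126, 176, 70, 64, 1549] zpct [-1. 33. 50. 63. 67.] rim med z 63.7 depthrect [668.9 195.4 105.3 125.8   4.9]
blue [212, 219, 74, 69, 3325] zpct [ -1.  68.  69.  70. 128.] rim med z 69.1 depthrect [535.2  15.4 104.7 122.1  10.3]
  tab [496.8 -40.9  19.7 173.2 -88.2] 913.031223235761 [533.1 -38.9 185. ]
 white [495, 99, 61, 92, 1363] [ 658. -626.   99.] 913.0 [ 596.  -326.6  228.4  655.4   13.2]
 white [312, 117, 34, 27, 337] [ 775. -199.   47.] 913.0 [ 604.5 -142.6   78.5  439.    70.9]
 white [273, 154, 53, 42, 1506] [ 694. -123.   35.] 913.0 [ 574.2 -110.2  116.1  343.3   83.7]
 white [137, 187, 49, 43, 1475] [669. 198.  37.] 913.0 [549.2 123.4 123.5 401.4 -58.7]
 white [401, 194, 32, 36, 641] [ 550. -334.  103.] 913.0 [ 513.  -218.    64.2  417.4   20.5]
 white [124, 268, 51, 53, 2092] [487. 247.  15.] 913.0 [436.2 148.  115.3 348.6 -26.5]
 white [19, 317, 26, 18, 332] [456. 520.  17.] 913.0 [425.8 259.3  37.7 585.6  -6.8]
scene
blue [109, 0, 49, 32, 1018] zpct [-458. -284. -276. -272.   84.] rim med z -1 depthrect None
blue [0, 29, 44, 78, 1672] zpct [-455. -289. -279. -273. -266.] rim med z -1 depthrect None
  tab [915.  298.4   0.    0.    0. ] 890.2461271564581 [915.  298.4 890.2]
blue [280, 166, 79, 92, 4192] zpct [  1.  60.  69.  71. 127.] rim med z 69.7 depthrect [536.7  15.8 106.  124.6   9.5]
  tab [724.4 109.5  44.8 534.7 -50.1] 890.2461271564581 [560.3 -27.4 143.4]
blue [178, 181, 80, 82, 2199] zpct [-0. 27. 45. 62. 68.] rim med z 64.5 depthrect [ 695.8 -123.4  104.8  126.3    4.3]
blue [294, 276, 91, 95, 2063] zpct [-1. 32. 53. 64. 67.] rim med z 64.4 depthrect [669.5 196.2 107.2 126.2   4.6]
 white [130, 214, 38, 29, 278] [ 817. -183.   48.] 57.0 [ 812.2 -193.5   44.    76.9   78.5]
```

The top view shows the covered case at pixel (250,253), the open cases at (160,208) and (300,174), the dish at (150,294) and the bottle at (411,212). The scene view agrees to within 2 mm, and the rim heights (64 to 65 mm) and the cover top (69 mm) match the text. That puts the case at (536,15.6) with yaw 10°, and the gap at (682,36) with yaw 4.7°. I'll turn the tool and approach the tab.

```bash
python3 -m jog '[[[0,0,0,0,0,0.0248,0],[0,0,0,0,0,0.0248,0],[0,0,0,0,0,0.0248,0],[0,0,0,0,0,0.0248,0],[0,0,0,0,0,0.0248,0],[0,0,0,0,0,0.0248,0],[0,0,0,0,0,0.0248,0]]]' 40
python3 -m jog '[[[-0.91,0.36,0,0,0,0,0],[-0.91,0.36,0,0,0,0,0],[-0.91,0.36,0,0,0,0,0],[-0.91,0.36,0,0,0,0,0],[-0.91,0.36,0,0,0,0,0],[-0.91,0.36,0,0,0,0,0],[-0.91,0.36,0,0,0,0,0],[-0.91,0.36,0,0,0,0,0],[-0.91,0.36,0,0,0,0,0],[-0.91,0.36,0,0,0,0,0],[-0.91,0.36,0,0,0,0,0],[-0.91,0.36,0,0,0,0,0]]]'
```

```text
time: 0.98
tool_pos: [180.5, 571.9, 230.6]
tcp_rot: [-180.0, 0.1, 99.7]
ft_force: [0.3, 0.2, 0.8]
finger_gap: -0.3
time: 2.48
tool_pos: [488.4, 70.4, 231.0]
tcp_rot: [-180.0, -0.0, 100.0]
ft_force: [0.8, 0.0, 0.2]
finger_gap: -0.2
```

```bash
python3 -m jog '[[[-0.62,0.25,0,0,0,0,0],[-0.62,0.25,0,0,0,0,0],[-0.62,0.25,0,0,0,0,0],[0,0,0.7,0,0,0,0],[0,0,0.7,0,0,0,0],[0,0,0.7,0,0,0,0],[0,0,0.46,0,0,0,0],[0,0,0,0,0,0,0]]]'
python3 - <<'E'
from h import *
from bench import telemetry
print(telemetry.sense()["ft_force"])
p,d=snapshot("scene"); cv2.imwrite("pics/s1.png",cv2.resize(p[120:300,200:440,::-1],None,fx=3,fy=3))
E
```

```text
time: 3.48
tool_pos: [538.8, -12.9, 100.6]
tcp_rot: [-179.7, -0.1, 100.0]
ft_force: [-0.1, -0.6, 0.6]
finger_gap: 0.1
[-0.14847311 -0.64463537  0.64912477]
```

View pics/s1.png

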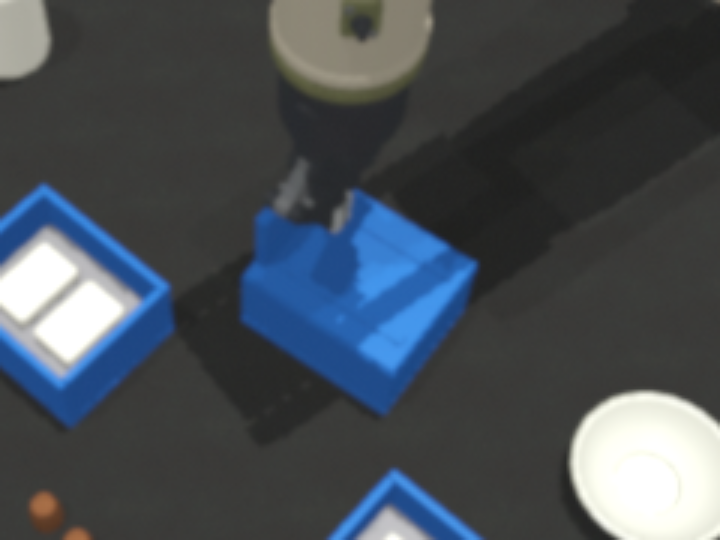

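The shut fingers are on the inner side of the tab (crop pixel 320,210), so I'll push outward along the tipping arc.

```bash
python3 -m jog '[[[-0.2,0,0,0,0,0,0],[-0.25,0,0,0,0,0,0],[-0.25,0,0,0,0,0,0],[-0.25,0,0.06,0,0,0,0],[-0.2,0,0.12,0,0,0,0],[-0.16,0,0.15,0,0,0,0],[-0.16,0,0.18,0,0,0,0]]]'
python3 - <<'E'
from h import *
p,d=snapshot("scene"); cv2.imwrite("pics/s2.png",cv2.resize(p[100:300,180:440,::-1],None,fx=3,fy=3))
E
```

```text
time: 4.4
tool_pos: [553.7, -86.1, 77.0]
tcp_rot: [-180.0, -0.0, 100.0]
ft_force: [0.6, -0.3, -0.0]
finger_gap: -0.1
```

View pics/s2.png

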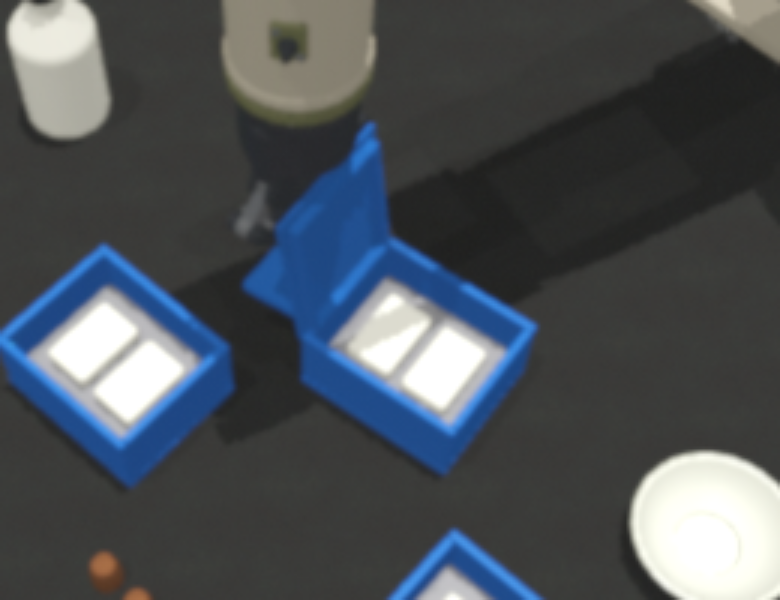

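The cover has tipped to nearly upright on the right edge (crop 330,220), with the finger on the tab. I'll push it a little more.

```bash
python3 -m jog '[[[-0.2,0,0.24,0,0,0,0],[-0.3,0,0.2,0,0,0,0],[-0.4,0,0,0,0,0,0],[-0.8,0,0,0,0,0,0],[-0.8,0,0,0,0,0,0],[0,0,0,0,0,0,0]]]'
python3 - <<'E'
from h import *
p,d=snapshot("scene"); cv2.imwrite("pics/s3.png",cv2.resize(p[100:300,180:440,::-1],None,fx=3,fy=3))
E
```

```text
time: 5.2
tool_pos: [576.0, -212.7, 56.5]
tcp_rot: [179.9, 0.1, 99.8]
ft_force: [0.1, 0.5, -0.6]
finger_gap: 0.0
```

View pics/s3.png

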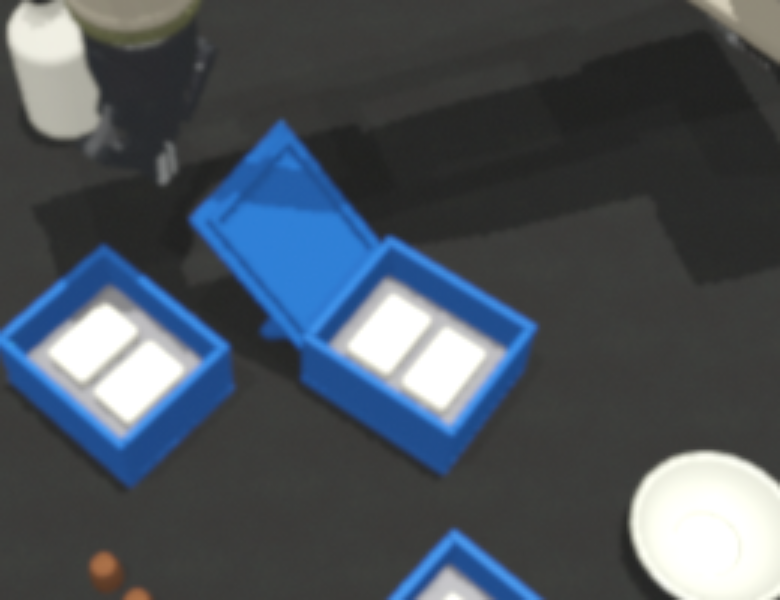

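The cover has gone right over. It lies upside down right of the case (crop 285,230), propped on its tab close to the case wall. Next I'll measure the clearance.

```bash
python3 -m jog '[[[0,0,-0.8,0,0,0,0],[0,0,-0.8,0,0,0,0],[0,0,-0.8,0,0,0,0]]]'
cat > m.py <<'E'
from h import *
import sys
def show(n):
    c=camera_params(n); p,d=snapshot(n); W,ray,o=world(p,d,c)
    m=cv2.inRange(cv2.cvtColor(p,cv2.COLOR_RGB2HSV),(100,120,60),(125,255,255))>0
    m&=(W[...,0]>380)&(W[...,0]<800)&(abs(W[...,1])<330)
    cv2.imwrite(f"pics/{sys.argv[1]}_{n}.png",p[:,:,::-1])
    return W[m],p
for n in("top","scene"):
    w,p=show(n); print(n)
    rim=w[(w[:,2]>58)&(w[:,2]<72)]
    # cluster rim points in xy
    im=np.zeros((500,700),np.uint8); ij=((rim[:,:2]-[350,-350])).astype(int); im[ij[:,0].clip(0,499),ij[:,1].clip(0,699)]=255
    nn,l,s,_=cv2.connectedComponentsWithStats(cv2.dilate(im,np.ones((9,9))))
    lab=l[ij[:,0].clip(0,499),ij[:,1].clip(0,699)]
    for i in range(1,nn):
        q=rim[lab==i]
        if len(q)>60: print("rim",len(q),rect(q[:,:2]),q[:,2].mean().round(1))
    # cover region
    import os
    y=eval(sys.argv[2]) if len(sys.argv)>2 else (-300,-50); x=eval(sys.argv[3]) if len(sys.argv)>3 else (400,630)
    k=w[(w[:,1]>y[0])&(w[:,1]<y[1])&(w[:,0]>x[0])&(w[:,0]<x[1])]
    if len(k)>50:
        print("cover",len(k),rect(k[:,:2]),k.min(0).round(),k.max(0).round()); print(" corners",cv2.boxPoints(cv2.minAreaRect(k[:,:2].astype(np.float32))).round().tolist())
        print(" plane fit z=a+bx+cy",np.linalg.lstsq(np.c_[np.ones(len(k)),k[:,0]-540,k[:,1]+110],k[:,2],rcond=None)[0].round(2))
E
python3 m.py a
```

```text
time: 5.62
tool_pos: [575.2, -207.9, 176.9]
tcp_rot: [-180.0, -0.0, 100.0]
ft_force: [0.0, 0.3, 0.3]
finger_gap: 0.2
top
rim 1049 [538.4  -0.8 105.1 155.2  10.3] 64.5
rim 615 [669.2 195.6 105.4 125.6   4.7] 63.9
rim 582 [ 694.3 -122.8  105.6  124.8    4.6] 64.3
cover 2369 [ 545.3 -106.1  112.2  166.4   89.8] [ 462. -162.   -5.] [629. -50. 519.]
 corners [[462.0, -162.0], [628.0, -163.0], [629.0, -50.0], [462.0, -50.0]]
 plane fit z=a+bx+cy [97.43  0.12 -0.7 ]
scene
rim 1148 [ 5.392e+02 -3.000e-01  1.063e+02  1.576e+02  1.050e+01] 64.4
rim 888 [669.8 196.1 106.8 126.1   4.5] 64.3
rim 692 [ 695.1 -123.3  104.9  126.3    4.6] 64.2
cover 2569 [ 540.4 -136.4  176.4  183.9   88.1] [ 446. -228.   -4.] [629. -50. 131.]
 corners [[446.0, -222.0], [629.0, -228.0], [635.0, -51.0], [451.0, -45.0]]
 plane fit z=a+bx+cy [82.68  0.18 -0.21]
```

```bash
python3 - <<'E'
import cv2
a=cv2.imread("pics/a_top.png")[130:320,180:400]; cv2.imwrite("pics/a1.png",cv2.resize(a,None,fx=3,fy=3))
E
```

```text
(no output)
```

View pics/a1.png

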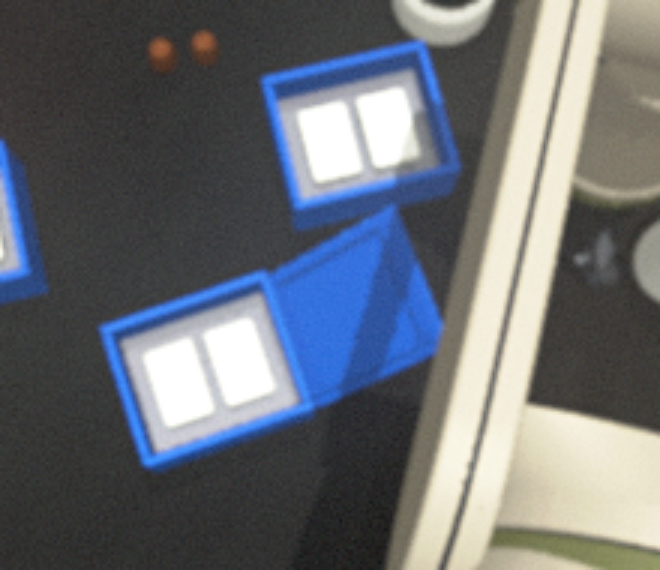

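The top crop shows the cover directly against the case. Its far corners are at about (395,208) and (442,355), and one of them is near the right case. I'll convert them to world positions.

```bash
python3 - <<'E'
from h import *
c=camera_params("top"); E=c["extrinsics"]
for n,u,v,z in(("farA",395,208,4),("farB",442,355,4),("nearA",275,272,60),("nearB",310,405,60),("collA",388,235,12),("collB",422,345,12)):
    q=cv2.undistortPoints(np.float32([[[180+u/3,130+v/3]]]),c["K"],c["D"])[0,0]
    r=E[:3,:3]@[q[0],q[1],1]; print(n,(E[:3,3]+r*((z-E[2,3])/r[2])).round(1))
E
```

```text
farA [ 640.5 -144.3    4. ]
farB [ 522.3 -158.2    4. ]
nearA [594.  -44.3  60. ]
nearB [496.3 -53.   60. ]
collA [ 618.4 -134.2   12. ]
collB [ 531.2 -143.8   12. ]
```

```bash
python3 - <<'E'
from h import *
for n in("top","scene"):
    c=camera_params(n); p,d=snapshot(n); W,ray,o=world(p,d,c)
    m=cv2.inRange(cv2.cvtColor(p,cv2.COLOR_RGB2HSV),(100,120,60),(125,255,255))>0
    w=W[m]; a=np.deg2rad(10); 
    r=(w[:,:2]-[536,15.6])@np.array([[np.cos(a),-np.sin(a)],[np.sin(a),np.cos(a)]])  # case frame
    print(n)
    for y0 in range(-60,-200,-15):
        k=(r[:,1]<y0)&(r[:,1]>y0-15)&(abs(r[:,0])<85)&(w[:,2]<110)
        row=[]
        for x0 in range(-75,86,15):
            kk=k&(abs(r[:,0]-x0)<7.5); row.append(int(np.median(w[kk,2])) if kk.sum()>3 else -9)
        print(y0-7,row)
E
```

```text
top
-67 [-9, -9, 55, 57, 57, 56, 56, 57, 57, 0, -9]
-82 [-9, -9, 65, 63, 65, 64, 63, 64, 68, 1, -9]
-97 [-9, -9, 78, 78, 77, 78, 77, 78, 81, -9, -9]
-112 [-9, -9, 93, 90, 90, 90, 91, 91, 94, -9, 0]
-127 [-9, -9, 103, 104, 104, 103, 104, 104, 105, -9, 2]
-142 [-9, -9, 0, -9, -9, -9, -9, -9, -9, -9, 34]
-157 [-9, -9, 0, -9, -9, -9, -9, -9, -9, -9, 35]
-172 [-9, -9, -9, -9, 0, 0, 0, 0, -9, 0, 36]
-187 [-9, -9, -9, -9, -9, -9, -9, -9, -9, -9, 43]
-202 [-9, -9, -9, -9, -9, -9, -9, -9, -9, -9, 43]
scene
-67 [-9, -9, 61, 58, 59, 59, 59, 58, 56, -9, -9]
-82 [-9, -9, 68, 63, 62, 64, 63, 63, 66, -9, -9]
-97 [-9, -9, 81, 76, 76, 76, 76, 75, 78, -9, -9]
-112 [-9, -9, 94, 89, 90, 91, 90, 89, 92, 2, -9]
-127 [-9, -9, 104, 103, 102, 103, 101, 102, 104, 0, -9]
-142 [-9, -9, -9, 108, -9, -9, 0, -9, -9, 0, -9]
-157 [-9, -9, -9, -9, -9, -9, 0, -9, -9, 0, 65]
-172 [-9, -9, -9, -9, -9, -9, -9, -9, -9, 1, 65]
-187 [-9, -9, -9, -9, -9, 0, -9, -9, 0, 0, 65]
-202 [-9, -9, -9, -9, -9, -9, -9, -9, 0, -9, 62]
```

Depth from both views shows the plate rising outward, from about 50 mm at the case to 107 mm at the far edge. The cover is standing on its tab tip and leaning on the case. I'll push the plate outward from the case side, high up, so that it goes all the way over.

```bash
python3 -m jog '[[[0.76,0,0,0,0,0,0],[0.76,0,0,0,0,0,0],[0.76,0,0,0,0,0,0],[0.76,0,0,0,0,0,0],[0,0,0.62,0,0,0,0],[0,0,0.62,0,0,0,0],[0,0,0.62,0,0,0,0]]]'
python3 -m jog '[[[-0.25,0,0,0,0,0,0],[-0.25,-0.05,0,0,0,0,0],[-0.25,-0.05,0,0,0,0,0],[-0.25,-0.05,0,0,0,0,0],[-0.25,-0.05,0,0,0,0,0],[-0.25,-0.05,0,0,0,0,0],[0,0,0,0,0,0,0],[0,0,0,0,0,0,0]]]'
python3 - <<'E'
from h import *
p,d=snapshot("scene"); cv2.imwrite("pics/s4.png",cv2.resize(p[80:300,160:440,::-1],None,fx=2.5,fy=2.5))
E
```

```text
time: 6.7
tool_pos: [547.6, -58.1, 80.1]
tcp_rot: [-179.9, -0.1, 100.0]
ft_force: [-0.6, 0.1, -0.4]
finger_gap: -0.1
time: 7.7
tool_pos: [549.7, -134.9, 82.7]
tcp_rot: [-180.0, -0.0, 100.0]
ft_force: [-0.2, -0.8, 0.6]
finger_gap: -0.4
```

View pics/s4.png

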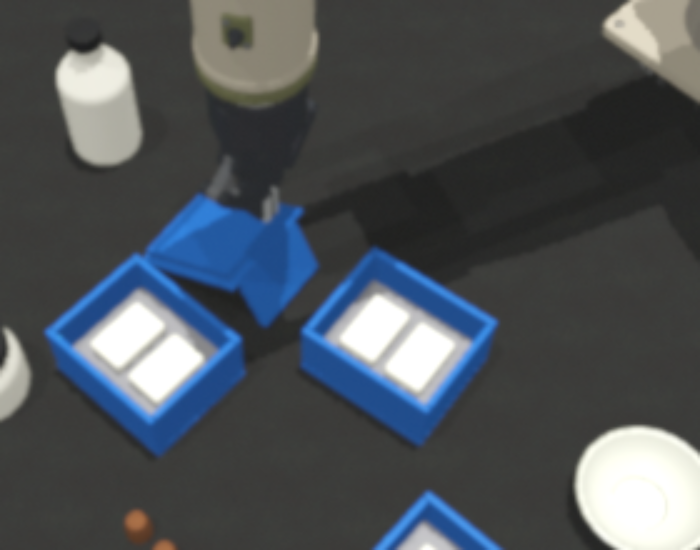

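It has gone over and now lies upside down, propped on the tab tip (265,320) and the far edge, with one plate corner near the right case. I'll lift the tool and measure.

```bash
python3 -m jog '[[[0.3,0,-0.9,0,0,0,0],[0.9,-0.4,-0.9,0,0,0,0],[0.9,-0.4,-0.3,0,0,0,0],[0.9,-0.4,0,0,0,0,0]]]'
cat > g.py <<'E'
from h import *
import sys
V=[]
for n in("top","scene"):
    c=camera_params(n); p,d=snapshot(n); W,ray,o=world(p,d,c); cv2.imwrite(f"pics/{sys.argv[1]}_{n}.png",p[:,:,::-1])
    m=cv2.inRange(cv2.cvtColor(p,cv2.COLOR_RGB2HSV),(100,120,60),(125,255,255))>0
    w=W[m]; V.append(w[(w[:,2]<115)&(w[:,2]>-8)]); print(n); analyse(p,d,c,(57,72))
w=np.concatenate(V)
print("      x:",list(range(440,700,15)))
for y0 in range(-40,-300,-15):
    row=[]
    for x0 in range(440,700,15):
        k=(abs(w[:,0]-x0)<7.5)&(abs(w[:,1]-y0)<7.5); row.append("%3d"%np.median(w[k,2]) if k.sum()>3 else "  .")
    print(y0,*row)
E
python3 g.py b
```

```text
time: 8.25
tool_pos: [466.7, 1.1, 187.1]
tcp_rot: [179.8, 0.0, 100.0]
ft_force: [-0.2, 0.7, 0.2]
finger_gap: 0.1
top
blue [267, 143, 67, 57, 1110] zpct [-0. 38. 57. 65. 68.] rim med z 64.5 depthrect [ 694.5 -122.7  105.6  124.4    4.6]
blue [126, 176, 64, 64, 965] zpct [-1. 39. 55. 64. 67.] rim med z 64.0 depthrect [669.5 195.4 103.2 126.8   5.8]
blue [307, 199, 54, 55, 2089] zpct [-0. 17. 32. 46. 63.] rim med z 60.6 depthrect [ 558.5 -128.9   24.9   94.5  -79. ]
scene
blue [109, 0, 49, 32, 1018] zpct [-456. -284. -277. -272.   82.] rim med z -1 depthrect None
blue [0, 29, 44, 78, 1673] zpct [-454. -289. -278. -273. -266.] rim med z -1 depthrect None
blue [519, 33, 31, 28, 452] zpct [-564. -464. -441. -416.   -1.] rim med z -1 depthrect None
blue [178, 154, 110, 109, 4549] zpct [-0. 20. 38. 55. 67.] rim med z 63.4 depthrect [ 630.  -128.2  126.2  236.2  -85.5]
  tab [915.  298.4   0.    0.    0. ] 890.2461271564581 [915.  298.4 890.2]
blue [280, 179, 79, 79, 2250] zpct [-0. 28. 46. 63. 68.] rim med z 64.7 depthrect [536.1  15.2 107.  126.2  10.1]
blue [294, 276, 91, 95, 2066] zpct [-
[... 934 characters left out ...]
  .   .
-175   .   .   .   0   .  32  37  32  31  30  28  27  26   0  50  49  51  52
-190   .   .   .   .   0   1  28  25  24  22  21  20  18   .  53  62  65  65
-205   .   .   .   .   .   2  21  18  17  14  14  12  13   0   .   1   1   0
-220   .   .   .   .   .   0  12  12  12  12  12  13   8   3   .   .   .   1
-235   .   .   .   .   .   .   3  13   0   0   0   .   .   .   .   .   .   .
-250   .   .   .   .   .   .   .   .   .   .   .   .   .   .   .   .   .   .
-265   .   .   .   .   .   .   .   .   .   .   .   .   .   .   .   .   .   .
-280   .   .   .   .   .   .   .   .   .   .   .   .   .   .   .   .   .   .
-295   .   .   .   .   .   .   .   .   .   .   .   .   .   .   .   .   .   .
```

The cover is on the mat at x 507 to 628 and y -85 to -235, about 15 mm from the right case. For more margin I'll drag it about 30 mm away with the fingertip inside its collar.

```bash
python3 -m jog '[[[-0.75,0.27,0,0,0,0,0],[-0.75,0.27,0,0,0,0,0],[-0.75,0.27,0,0,0,0,0],[-0.75,0.27,0,0,0,0,0],[-0.75,0.25,0,0,0,0,0],[0,0,0.8,0,0,0,0],[0,0,0.8,0,0,0,0],[0,0,0.8,0,0,0,0],[0,0,0.4,0,0,0,0],[0,0,0.1,0,0,0,0],[0,0,0,0,0,0,0]]]'
python3 -m jog '[[[0,0,0.04,0,0,0,0],[0,0,0,0,0,0,0]]]'
```

```text
time: 9.72
tool_pos: [565.3, -173.7, 41.1]
tcp_rot: [179.9, 0.0, 100.0]
ft_force: [0.4, 0.4, 0.0]
finger_gap: 0.1
time: 9.98
tool_pos: [565.3, -173.7, 39.2]
tcp_rot: [179.9, 0.1, 100.0]
ft_force: [-0.3, 0.0, 0.8]
finger_gap: -0.3
```

```bash
python3 -m jog '[[[0,-0.15,0,0,0,0,0],[0,-0.2,0,0,0,0,0],[0,-0.2,0,0,0,0,0],[0,-0.2,0,0,0,0,0],[0,-0.2,0,0,0,0,0],[0,-0.15,0,0,0,0,0],[0,0,0,0,0,0,0]]]'
python3 -m jog '[[[0,0.04,-0.5,0,0,0,0],[0,0,-0.9,0,0,0,0],[0.5,0,-0.9,0,0,0,0],[0.9,-0.4,-0.3,0,0,0,0.6],[0.9,-0.4,0,0,0,0,0.6],[0.9,-0.4,0,0,0,0,0.6]]]'
python3 g.py c
```

```text
time: 10.85
tool_pos: [509.7, -183.1, 37.9]
tcp_rot: [-180.0, -0.0, 100.0]
ft_force: [1.5, 0.4, 0.0]
finger_gap: 0.1
time: 11.6
tool_pos: [425.0, -34.3, 168.5]
tcp_rot: [179.9, 0.0, 100.0]
ft_force: [-0.7, 0.4, 0.3]
finger_gap: 51.1
top
blue [267, 143, 67, 64, 1383] zpct [-1. 32. 53. 64. 68.] rim med z 64.4 depthrect [ 694.6 -122.7  105.7  124.8    4.1]
blue [126, 176, 70, 64, 1596] zpct [-1. 33. 50. 63. 67.] rim med z 64.1 depthrect [668.9 195.4 105.2 125.7   4.8]
  tab [409.9 -33.7   0.    0.    0. ] 913.031223235761 [409.9 -33.7 913. ]
blue [298, 213, 69, 46, 1739] zpct [ 0. 15. 30. 46. 63.] rim med z 59.7 depthrect [ 557.6 -134.    28.4   58.4   76.5]
blue [222, 219, 55, 24, 378] zpct [-1. 39. 62. 65. 68.] rim med z 64.8 depthrect [583.4   3.2  45.1 110.9 -16.4]
scene
blue [109, 0, 49, 32, 1018] zpct [-456. -283. -276. -272.   84.] rim med z -1 depthrect None
blue [0, 29, 44, 78, 1672] zpct [-454. -289. -279. -273. -266.] rim med z -1 depthrect None
blue [519, 36, 27, 25, 308] zpct [-564. -464. -446. -429.    1.] rim med z -1 depthrect None
blue [223, 144, 69, 58, 2268] zpct [-0.
[... 1284 characters left out ...]
  .   .
-175   .   0   .   .  40  37  36  36  36  36  38   0   1   .  49  49  50  55
-190   .   .   0   .  34  30  29  29  28  28  29   0   0   .  55  62  65  65
-205   .   .   2   .  26  22  20  21  20  20  20   .   0   .   .   1   0   1
-220   .   .   .   2  15  12  13  13  12  13  12   .   0   .   .   .   .   1
-235   .   .   .   1  13  12  12  13  13  12   5   .   .   .   .   .   .   .
-250   .   .   .   .   .   .   .   .   .   .   .   .   .   .   .   .   .   .
-265   .   .   .   .   .   .   .   .   .   .   .   .   .   .   .   .   .   .
-280   .   .   .   .   .   .   .   .   .   .   .   .   .   .   .   .   .   .
-295   .   .   .   .   .   .   .   .   .   .   .   .   .   .   .   .   .   .
```

The cover now lies at x 493 to 597, at least 40 mm clear of every case, and the cases have not moved. Next I'll grip the middle of the case's front wall.

```bash
python3 -m jog '[[[0.3,0.69,0,0,0,0,0.6],[0.29,0.69,0,0,0,0,0.6],[0,0,0.8,0,0,0,0.6],[0,0,0.8,0,0,0,0.6],[0,0,0.6,0,0,0,0.6],[0,0,0.24,0,0,0,0.6],[0,0,0,0,0,0,0.6]]]'
```

```text
time: 12.58
tool_pos: [488.1, 5.5, 45.7]
tcp_rot: [-179.9, -0.0, 100.0]
ft_force: [-0.0, -0.0, 0.2]
finger_gap: 51.2
```

```bash
python3 -m jog '[[[0,0,0,0,0,0,0],[0,0,0,0,0,0,0],[0,0,0,0,0,0,0],[0,0,0,0,0,0,0],[0,0,0,0,0,0,0],[0,0,0,0,0,0,0]]]' 40
```

```text
time: 13.32
tool_pos: [489.0, 5.4, 47.2]
tcp_rot: [179.9, 0.0, 100.0]
ft_force: [-2.5, -0.1, 7.0]
finger_gap: 4.9
```

```bash
python3 -m jog '[[[0,0.2,0,0,0,0,0],[0.01,0.3,0,0,0,0,0],[0,0.3,0,0,0,0,0],[0,0.3,0,0,0,0,0],[0,0.3,0,0,0,0,0],[0,0.3,0,0,0,0,0],[0,0.3,0,0,0,0,0],[0,0.3,0,0,0,0,0],[0,0.3,0,0,0,0,0],[0,0.2,0,0,0,0,0],[0,0.14,0,0,0,0,0],[0,0,0,0,0,0,0]]]'
python3 -m jog '[[[0,0,0,0,0,0.004,0],[0,0,0,0,0,0.004,0],[0,0,0,0,0,0.004,0],[0,0,0,0,0,0.003,0],[0,0,0,0,0,0,0],[0,0,0,0,0,0,0]]]'
python3 g.py d | grep -v '^-'; python3 -c "
import cv2;a=cv2.imread('pics/d_scene.png')[100:400,140:460];cv2.imwrite('pics/d1.png',cv2.resize(a,None,fx=2,fy=2))"
```

```text
time: 14.82
tool_pos: [633.4, 31.4, 47.3]
tcp_rot: [180.0, 0.0, 100.0]
ft_force: [-5.4, -0.9, 7.7]
finger_gap: 5.2
time: 15.58
tool_pos: [633.9, 32.3, 47.3]
tcp_rot: [179.9, -0.0, 94.6]
ft_force: [0.1, 3.9, 6.5]
finger_gap: 4.8
top
blue [267, 143, 67, 64, 1333] zpct [-1. 33. 53. 64. 67.] rim med z 64.6 depthrect [ 694.5 -122.6  105.2  124.4    4.4]
blue [179, 185, 17, 46, 402] zpct [ 2. 22. 45. 64. 67.] rim med z 64.2 depthrect [661.3 136.   23.7  85.9  81.3]
blue [126, 188, 14, 48, 380] zpct [-2. 42. 59. 64. 67.] rim med z 64.1 depthrect [666.  254.4  30.5 103.2  80.9]
blue [298, 213, 69, 52, 2804] zpct [-1. 17. 32. 47. 63.] rim med z 59.7 depthrect [ 538.2 -140.3   26.7  101.8  -88. ]
  tab [409.9 -33.7   0.    0.    0. ] 913.031223235761 [409.9 -33.7 913. ]
scene
blue [109, 0, 49, 32, 1023] zpct [-456. -284. -276. -272.   83.] rim med z -1 depthrect None
blue [0, 29, 44, 78, 1676] zpct [-455. -289. -279. -273. -266.] rim med z -1 depthrect None
blue [519, 31, 34, 30, 553] zpct [-568. -463. -437. -408. -385.] rim med z -1 depthrect None
blue [223, 144, 45, 57, 1325] zpct [ 0. 16. 29. 45. 66.] rim med z 60.2 depthrect [ 565.7 -135.3   25.5   46.5   80.1]
  tab [788.  149.9   3.3 390.8 -40. ] 890.2461271564581 [766.2 122.8 563. ]
blue [178, 181, 80, 82, 2213] zpct [-1. 27. 46. 62. 68.] rim med z 64.5 depthrect [ 695.3 -123.1  105.1  126.8    4.5]
  tab [915.  298.4   0.    0.    0. ] 890.2461271564581 [915.  298.4 890.2]
blue [233, 227, 85, 87, 1953] zpct [-1. 26. 47. 64. 68.] rim med z 64.8 depthrect [682.8  37.9 104.6 124.7   5.4]
  tab [799.6 155.4  20.2 366.8 -42.1] 890.2461271564581 [748.6 107.9 378. ]
blue [294, 276, 91, 95, 2078] zpct [-1. 32. 53. 64. 68.] rim med z 64.6 depthrect [669.5 196.2 107.  126.3   4.9]
      x: [440, 455, 470, 485, 500, 515, 530, 545, 560, 575, 590, 605, 620, 635, 650, 665, 680, 695]
```

View pics/d1.png

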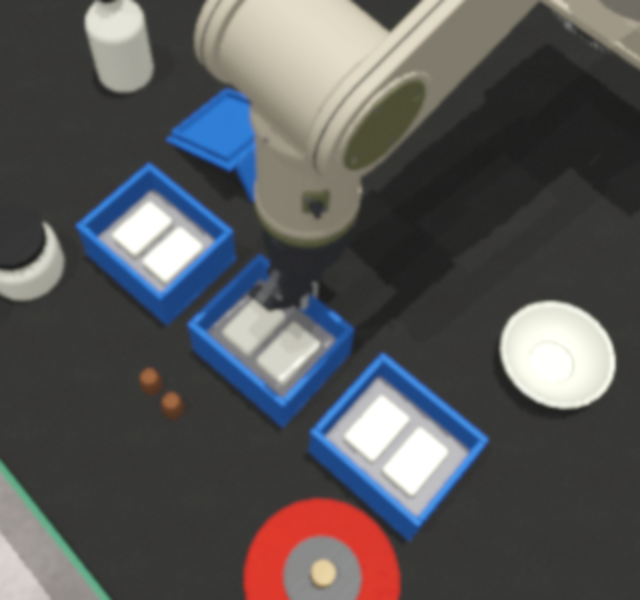

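The case stands between the two open cases, at (683,38) against a target of (682,36.5). I'll release, retreat and check.

```bash
python3 -m jog '[[[0,0,0,0,0,0,0.4],[0,0,0,0,0,0,0.4],[0,0,0,0,0,0,0.4],[0,0,-0.4,0,0,0,0.4],[0,0,-0.9,0,0,0,0.4],[0,0,-0.9,0,0,0,0.4],[0,-0.8,-0.7,0,0,0,0.4],[0,-0.9,0,0,0,0,0.4],[0,-0.9,0,0,0,0,0.4],[0,-0.9,0,0,0,0,0.4],[0,-0.9,0,0,0,0,0.4],[0,0,0,0,0,0,0.4]]]'
python3 g.py e | grep -v '^-'
python3 - <<'E'
from h import *
for n in("top","scene"):
    c=camera_params(n); p,d=snapshot(n); W,_,_=world(p,d,c)
    for m,s,ce in blobs(p,(0,0,190),(180,60,255),250):
        w=np.median(W[m],0)
        if 400<w[0]<720: print(n,w.round())
E
```

```text
time: 17.18
tool_pos: [411.7, 13.9, 192.0]
tcp_rot: [179.9, 0.0, 94.6]
ft_force: [1.0, -0.5, 0.3]
finger_gap: 34.2
top
blue [267, 143, 67, 64, 1360] zpct [-1. 33. 53. 64. 67.] rim med z 64.6 depthrect [ 694.8 -122.8  105.9  124.7    4.5]
blue [196, 159, 67, 65, 1334] zpct [-1. 30. 54. 64. 67.] rim med z 64.5 depthrect [681.8  37.9 105.5 122.6   5. ]
blue [126, 176, 70, 65, 1583] zpct [-1. 33. 51. 63. 67.] rim med z 63.9 depthrect [669.1 195.5 105.1 125.4   4.9]
  tab [409.9 -33.7   0.    0.    0. ] 913.031223235761 [409.9 -33.7 913. ]
blue [298, 213, 69, 52, 2799] zpct [-1. 18. 33. 47. 63.] rim med z 59.9 depthrect [ 538.  -141.6   30.3  100.7  -88.8]
scene
blue [109, 0, 49, 32, 1018] zpct [-457. -284. -277. -272.   84.] rim med z -1 depthrect None
blue [0, 29, 44, 78, 1672] zpct [-455. -289. -279. -273. -266.] rim med z -1 depthrect None
blue [519, 33, 32, 28, 467] zpct [-563. -463. -440. -414.   -1.] rim med z -1 depthrect None
blue [223, 144, 69, 58, 2264] zpct [-0. 17. 32. 47. 64.] rim med z 60.2 depthrect [ 540.2 -141.2   28.8   99.8  -88.3]
  tab [915.  298.4   0.    0.    0. ]
[... 237 characters left out ...]
e [233, 226, 85, 88, 2161] zpct [-1. 27. 47. 64. 68.] rim med z 64.8 depthrect [682.3  37.5 104.6 124.8   5.3]
blue [294, 276, 91, 94, 2069] zpct [-1. 32. 53. 64. 68.] rim med z 64.6 depthrect [669.6 196.  107.4 126.2   4.5]
  tab [915.  298.4   0.    0.    0. ] 890.2461271564581 [915.  298.4 890.2]
      x: [440, 455, 470, 485, 500, 515, 530, 545, 560, 575, 590, 605, 620, 635, 650, 665, 680, 695]
top [ 692. -121.   39.]
top [679.  38.  38.]
top [669. 172.  39.]
top [ 552. -334.  105.]
top [667. 220.  39.]
top [411.  13. 600.]
top [411.  76. 608.]
scene [ 686. -617.   99.]
scene [ 575. -333.  105.]
scene [ 696. -125.   39.]
scene [683.  39.  39.]
scene [477. 242.  16.]
scene [670. 199.  37.]
```

Everything is within 1–2 mm and 1° of the target, so I'm handing in.

```bash
python3 -c "
from bench import job; print(job.hand_in())"
```

```text
the job is handed in; nothing more can be done
None
```

The job is done and handed in at about 17 s: the cover is off and lying on the mat, and the case stands in the gap in line with the other two.

- **Cover:** The first push on the tab left the cover leaning on the case, so I needed two more pushes. One tipped it right over, and one dragged it about 30 mm away from the right case. It lies upside down, propped on its tab, about 40 mm or more from every case.
- **Case:** I gripped its front wall, slid it back, turned it about 5°, released it and backed away. It stands at about (682, 37.7) with a yaw of about 5°. The middle of the gap is (682, 36.5) with a yaw of 4.6°.
- **Open cases:** Both are within about 1 mm of where they started, in both camera views.
- **Bottle and dish:** The bottle reads within about 2 mm of its first position in the top view. The last top view gave no reading of the dish and the first scene view had none to compare with. The tool never went near the dish. Its last scene reading was (477, 242), against (487, 247) from the first top view, which I put down to the different viewing angle.
- **Forces:** The wrist force read at most about 10 N at the end of any move; I did not see the peaks in between.

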